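Set the focus rail's carriage against its marked stop

ROBOT

A 7-joint arm with a two-finger parallel gripper is mounted at the origin on a cart in front of the work surface, level with it; the furniture and walls round the work are solid. World frame = base frame: x ahead of the robot, y to its left, z up, the work surface at z = 0. Lengths are in m, angles in degrees, forces in N, time in s.
With the tool pointing down it reaches from about 0.35 to 0.775 m from the base axis. Payload 3.1 kg.
Tool frame: the origin (TCP) lies at the very end of the fingers, on their centre line; the grasp point (between the pads) lies 19 mm behind it (env.grasp_offset is the distance from the TCP to the grasp point, in m); y points along the fingers, z is the direction in which the jaws open and shut, and the axes are right-handed (so a half turn about y gives the same grasp; the last joint's range is limited). The gripper opens to 85 mm and grips with 20 to 120 N. Pads are 22 mm wide; open, the fingers measure 114 mm over their backs; the gripper's body (76 mm by 85 mm) begins 54 mm behind the grasp point. The pads swing forward as they close: fully open they stand 13 mm farther back than shut.
Start: joints at [64.532, 17.813, 0.802, 86.603, -0.252, 75.585, -1.558], TCP at [0.216, -0.506, 0.231] pointing down, gripper open.
Joint ranges: [-154.91, 154.91], [-16.99, 109.72], [-72.82, 74.43], [7.12, 147.25], [-82.49, 262.49], [11.32, 116.49], [-174.64, 174.64]. Speed limits (degrees/s): [159.86, 159.86, 180, 180, 180, 180, 180].

INTERFACE

Orientations are given as [roll, pitch, yaw] about the fixed x, y, z axes, in that order (R = Rz(yaw) Ry(pitch) Rx(roll)).
In Python, from plant import env, kin, readout, vision gives the robot as it stands. The module is installed in compiled form; this text tells all that it offers. Calls block until the motion is done:
- env.movep(position, orientation): joint-space move of the TCP to a pose.
- env.move_l(position, ori=None, rate=0.15, max_force=None): straight line of the TCP; ori=None keeps the orientation; rate is the mean speed in m/s. With max_force (N) it stops when the force on the tool has changed by that much, and returns True; else False.
- env.set_joints(angles): joint-space move.
- env.set_gripper(opening, strength=None): finger opening in m; strength is the grip in N (None keeps the last); returns when the fingers have stopped.
- env.wait(seconds).
- kin.inverse_kinematics(position, orientation): joint angles nearest the present ones, or None.
- readout.get_state(): the state.
- vision.camera(name): name is "scene" or "top" or "wrist"; returns a dict with "frame" (420x560x3 uint8, red, green, blue), "depth" (420x560 float32, m along the optical axis (not along the pixel's ray), 0 where there is no reading), "K" (3x3 intrinsics, pixels), "xyz" and "rotation" of the camera in the world; the wrist camera has in their place "tool_from_camera" (4x4, takes a point from camera to tool coordinates, whose origin is the TCP and whose axes are the tool frame's). Camera axes: x right, y down, z forward; pixel columns grow to the right and rows downward; lengths in m; the calibration is good to about 2 mm. A picture is of the moment at which its call begins: read the wrist's pose just before it.
A pose or a line that the arm cannot do raises env.IKError and nothing moves.
- env.sign_off(): hands the job in, once; it reports no verdict.
The state is a dict: "clock": time; "q": joint angles; "qd": joint speeds; "tau": joint torques, N m; "eef_pos": TCP position; "tcp_rot": TCP orientation; "force": force on the tool from outside, world axes, zero at the start; "moment": the same for the moment, N m; "finger_gap": finger opening in m.
Only numpy, scipy, OpenCV 4.12 (cv2) and the standard library are available. Lean on these libraries where they do the work, as an engineer would, in place of code of your own. Each camera call takes 0.05 s, during which the arm holds its last target. There are 200 camera calls.

TASK

Set the lens carriage of the focus rail to its marked stop, the one with the pointed cone on top: with the fingertips press down the black pad in the carriage's middle to free its friction hold, keep it pressed while you push the carriage along the rail until it rests against that stop, then let the pad come up again so that it holds there. Grasp nothing, and leave the loose things round the rail where they lie.

Things in the scene. Friction and masses are not known exactly. Their poses are not given: they have to be found in the camera images.
- rail: focus rail fixed to the bench: grey base plate 64 x 370 x 8 mm with an aluminium beam (34 mm wide, top at 30 mm) along it, tick marks on its near face. Origin: centre of the underside, at bench height. Its y axis runs along the rail, z up, x across it to the far side from the robot.
- carriage_mid (a point): centre of the top of the aluminium carriage's deck, 46 mm above the bench. The carriage is 70 mm long along the rail and 54 mm wide; at each of its two ends stands a lip 8 mm thick and 46 mm wide, top 64 mm above the bench, with 54 mm clear between the lips. A lens ring 32 mm across sits on its far side (to 65 mm across from the rail's middle, top 56 mm above the bench). The carriage is captive on the rail and cannot be lifted.
- carriage (a joint): position of the carriage along the rail in m, 0 at the rail's middle, growing along the rail's +y. With the pad pressed it slides with about 1 to 2 N; with the pad up its friction hold resists some 15 N or more, and it must not be forced.
- pad_top (a point): centre of the top of the black ribbed release pad between the carriage's lips: 34 mm across the rail, 50 mm along it, top about 54 mm above the bench when up. Moves with carriage and pad.
- pad (a joint): how far the pad is pressed down, m: about 0 up, 0.007 fully down. Spring: about 6 N to begin, 9 to 10 N fully down. The hold weakens as the pad goes down and is quite free from 0.003 on; press it 0.004 to 0.006.
- stop_marked: the marked stop: aluminium block clamped on the rail, 24 mm along the rail, 46 mm wide, top of the block 48 mm above the bench, with a dark pointed cone 24 mm wide and 34 mm high on top. Origin on the rail's middle line at bench height, below the block's centre; axes as the rail's. It may be towards either end of the rail and cannot move. The carriage rests against it when carriage_mid and this origin are 47 mm apart along the rail.
- stop_plain: the other stop: the same block, flat, with only a low screw head (3 mm) on top, on the other side of the carriage. Origin and axes as for stop_marked.
- torch_head: bystander, to be left alone: black plastic torch head, an upright tube 41 mm across, 50 mm high. Origin: centre of its underside.
- lamp_tube: bystander, to be left alone: black lamp tube lying down, 25 x 42 mm, 25 mm high. Origin: centre of its underside.
- white_link: bystander, to be left alone: white plastic link arm lying flat, 63 x 20 x 7 mm. Origin: centre of its underside.
- battery: bystander, to be left alone: blue battery pack with a short wire loop, standing, 64 x 57 mm, 84 mm high. Origin: centre of its underside.
- flange: bystander, to be left alone: white stem on a round flange, 48 mm across, 41 mm high. Origin: centre of its underside.
- glue: bystander, to be left alone: red glue bottle with a white nozzle, standing, 118 mm high. Origin: centre of its underside.

How it is judged:
By the outcome, as a careful person would: the job done as asked, in the order asked, and still so for the second after the job is handed in, with the robot touching nothing.
It also fails if it takes over 32 s, if anything falls off the work surface, if the arm or the gripper's body presses on something with over 40 N, if the wrist force passes 120 N, or if a joint passes its speed limit or range.

## Working session

There is one attempt and no reset: what is moved stays moved. The work goes in short steps, each a Python script; the robot and the scene stay as the last script left them, time stands still between calls to the robot, and variables do not carry over. Pictures are saved under pics/ and viewed, about 8 in all and at most 12, crops included, and the job is handed in when it is done.

```bash
mkdir -p pics
cat > h.py <<'E'
from plant import env, kin, readout, vision
import numpy as np, cv2
def shot(n,f):
    c=vision.camera(n); cv2.imwrite(f'pics/{f}.png',cv2.cvtColor(c['frame'],cv2.COLOR_RGB2BGR)); np.savez(f'pics/{f}.npz',**{k:v for k,v in c.items()}); return c
def world(c):
    d=c['depth'];K=c['K'];v,u=np.mgrid[:420,:560]
    P=np.stack([(u-K[0,2])/K[0,0]*d,(v-K[1,2])/K[1,1]*d,d],-1)
    return P@np.array(c['rotation']).T+c['xyz']
E
python3 - <<'E'
from h import *
s=readout.get_state();print(s['eef_pos'],s['tcp_rot'],s['clock'],s['force'])
for n in('top','scene'):
    c=shot(n,n+'1');print(c['xyz'],c['rotation'])
a=cv2.imread('pics/top1.png');cv2.imwrite('pics/top1b.png',cv2.resize(a,(800,600)))
E
```

```text
[ 0.2153195  -0.50530476  0.23021498] [-9.01342075e+01 -7.21674954e-03 -1.56914320e+02] 0.0 [-0.14141363 -0.02327228  0.16237784]
[ 0.41889221 -0.08697999  1.1911268 ] [-172.76598777    1.69486453  -90.77079147]
[0.24028602 0.41210715 0.79856013] [-140.78983334    0.17006226 -147.90269034]
```

View pics/top1b.png

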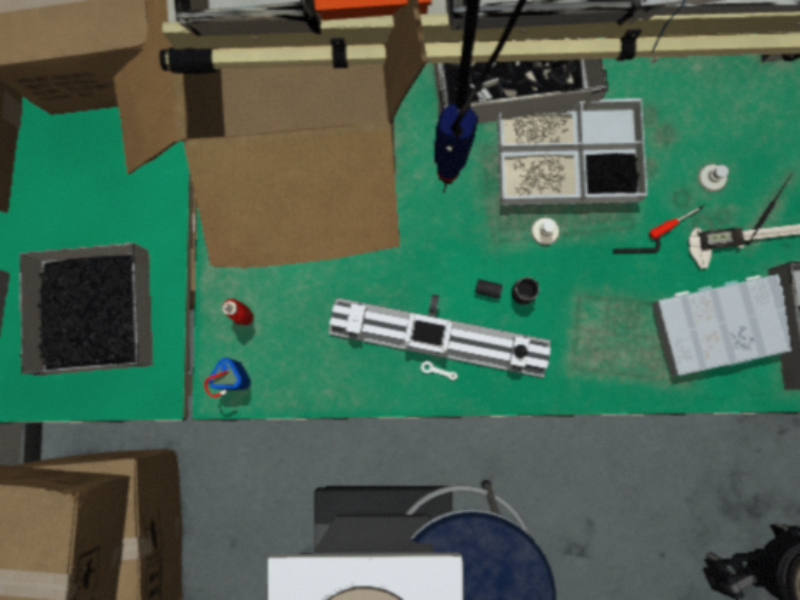

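View pics/scene1.png

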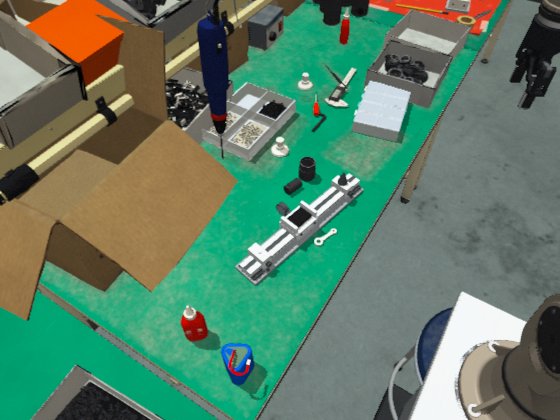

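The cone (dark disc at 520,350 in the enlarged top view) is on the right-hand block, towards −y. The carriage pad is at about (429,332), and the plain stop is on the left at about (348,315). Next I measure with depth.

```bash
cat >> h.py <<'E'
from scipy.spatial.transform import Rotation as Ro
def load(f):
    c=dict(np.load(f'pics/{f}.npz')); c['rotation']=Ro.from_euler('xyz',c['rotation'],degrees=True).as_matrix() if c['rotation'].shape==(3,) else c['rotation']; return c
E
python3 - <<'E'
from h import *
c=load('top1');W=world(c);print(c['K'])
def px(u,v): 
    return W[int(v*.7),int(u*.7)].round(4)
for n,u,v in[('pad',429,332),('cone',520,351),('plain',352,322),('bench',450,400),('endL',336,320),('endR',543,358),('torch',525,291),('tube',488,289),('link',438,371),('lensring',434,302)]:print(n,px(u,v))
m=np.zeros((420,560),bool);m[205:270,225:392]=1
z=W[...,2]-px(450,400)[2]
sel=m&(z>.004)
# keep component containing pad
n,l=cv2.connectedComponents(sel.astype(np.uint8));k=l[int(332*.7),int(429*.7)]
P=W[l==k];r=cv2.minAreaRect(P[:,:2].astype(np.float32));print(r,len(P))
Q=W[l==k];Q=Q[(z[l==k]<.036)&(z[l==k]>.02)]
cen=Q[:,:2].mean(0);d=np.linalg.svd(Q[:,:2]-cen,full_matrices=False)[2][0];print(cen,d,np.degrees(np.arctan2(d[1],d[0])))
d*=np.sign(d[1]);nx=np.array([d[1],-d[0]])
p0=np.array(r[0])
s=(P[:,:2]-p0)@d;t=(P[:,:2]-p0)@nx;zz=z[l==k]
for a in np.arange(-.2,.2,.006):
    q=(s>=a)&(s<a+.006)&(abs(t)<.03)
    if q.any():print(round(a,3),zz[q].max().round(3),np.median(zz[q]).round(3),end=' | ')
E
```

```text
[[491.56503796   0.         275.28450567]
 [  0.         491.56503796 210.49921423]
 [  0.           0.           1.        ]]
pad [ 0.5124 -0.1118  0.0557]
cone [ 0.479  -0.2548  0.0771]
plain [0.5316 0.0141 0.0464]
bench [ 0.4012 -0.1468 -0.0024]
endL [0.5357 0.0413 0.0337]
endR [ 0.4691 -0.2982  0.0335]
torch [ 0.5845 -0.2766  0.0048]
tube [ 0.5852 -0.2118  0.0246]
link [ 0.4513 -0.1259  0.0085]
lensring [ 0.5617 -0.1199  0.0519]
((0.5008874535560608, -0.1282154619693756), (0.16377094388008118, 0.3799774646759033), 0.15211091935634613) 4417
[ 0.5046992  -0.13790551] [0.21103457 0.9774786 ] 77.81701231089376
-0.2 0.007 0.006 | -0.194 0.007 0.005 | -0.188 0.034 0.012 | -0.182 0.036 0.031 | -0.176 0.036 0.03 | -0.17 0.035 0.03 | -0.164 0.038 0.031 | -0.158 0.037 0.029 | -0.152 0.039 0.031 | -0.146 0.062 0.049 | -0.14 0.079 0.05 | -0.134 0.086 0.051 | -0.128 0.074 0.051 | -0.122 0.056 0.032 | -0.116 0.04 0.03 | -0.11 0.036 0.03 | -0.104 0.038 0.031 | -0.098 0.037 0.031 | -0.092 0.036 0.03 | -0.086 0.038 0.031 | -0.08 0.038 0.03 | -0.074 0.041 0.031 | -0.068 0.037 0.03 | -0.062 0.036 0.029 | -0.056 0.038 0.031 | -0.05 0.038 0.03 | -0.044 0.036 0.031 | -0.038 0.038 0.031 | -0.032 0.036 0.031 | -0.026 0.039 0.03 | -0.02 0.067 0.033 | -0.014 0.072 0.066 | -0.008 0.066 0.051 | -0.002 0.062 0.056 | 0.004 0.062 0.056 | 0.01 0.062 0.056 | 0.016 0.062 0.055 | 0.022 0.062 0.056 | 0.028 0.063 0.054 | 0.034 0.062 0.055 | 0.04 0.06 0.05 | 0.046 0.073 0.065 | 0.052 0.068 0.034 | 0.058 0.038 0.031 | 0.064 0.036 0.03 | 0.07 0.037 0.03 | 0.076 0.038 0.031 | 0.082 0.038 0.031 | 0.088 0.037 0.031 | 0.094 0.036 0.03 | 0.1 0.039 0.03 | 0.106 0.038 0.032 | 0.112 0.036 0.031 | 0.118 0.039 0.031 | 0.124 0.054 0.033 | 0.13 0.056 0.049 | 0.136 0.058 0.049 | 0.142 0.058 0.049 | 0.148 0.056 0.049 | 0.154 0.037 0.031 | 0.16 0.038 0.03 | 0.166 0.039 0.031 | 0.172 0.038 0.03 | 0.178 0.036 0.03 | 0.184 0.012 0.006 | 0.19 0.006 0.006 |
```

Rail yaw is about −12.2°, the carriage has about 105 mm to travel towards −y. I move above the pad with jaws across the rail, fingers shut, and take a wrist view.

```bash
cat >> h.py <<'E'
d=np.array([.2110,.9775]);nx=np.array([.9775,-.2110]);p0=np.array([.5009,-.1282])
E
python3 - <<'E'
from h import *
env.set_gripper(0.0)
q=p0+.0175*d
print(q, kin.inverse_kinematics([*q,.17],[-90,0,-102.2]))
env.movep([*q,.17],[-90,0,-102.2])
s=readout.get_state();print(s['eef_pos'],s['tcp_rot'],s['clock'],s['force'],s['finger_gap'])
c=shot('wrist','w1')
R=Ro.from_euler('xyz',s['tcp_rot'],degrees=True).as_matrix()
T=np.eye(4);T[:3,:3]=R;T[:3,3]=s['eef_pos'];M=T@c['tool_from_camera']
c['rotation']=M[:3,:3];c['xyz']=M[:3,3];np.savez('pics/w1w.npz',**{k:c[k] for k in('depth','K','xyz','rotation')})
W=world(c).reshape(-1,3);t=(W[:,:2]-p0)@nx;ss=(W[:,:2]-p0)@d;z=W[:,2]
for lo,hi in((.025,.035),(.0425,.0495),(.052,.057),(.0605,.067)):
    k=(z>lo)&(z<hi)&(abs(t)<.04)&(abs(ss)<.2);print(lo,k.sum(),np.percentile(ss[k],[1,50,99]).round(4),np.percentile(t[k],[1,50,99]).round(4)) if k.any() else 0
E
```

```text
[ 0.5045925  -0.11109375] [ 33.63177757  18.95396248 -29.38817102  96.47442075   9.95808144
  67.17913694 -10.50637459]
[ 0.50427244 -0.11349873  0.16998352] [-8.99987251e+01 -7.77912866e-02 -1.02423156e+02] 2.6583 [-0.51986777 -0.33319152 -0.9364049 ] 0.00034580852301411576
0.025 5185 [-0.1586  0.1045  0.178 ] [-0.0175  0.0073  0.0239]
0.0425 3258 [-0.0115  0.1305  0.1529] [-0.0194  0.0078  0.0377]
0.052 2309 [-0.124   0.0206  0.1381] [-0.0097  0.0063  0.0239]
0.0605 1075 [-0.1282  0.0478  0.0551] [-0.0152  0.0061  0.0291]
```

View pics/w1.png

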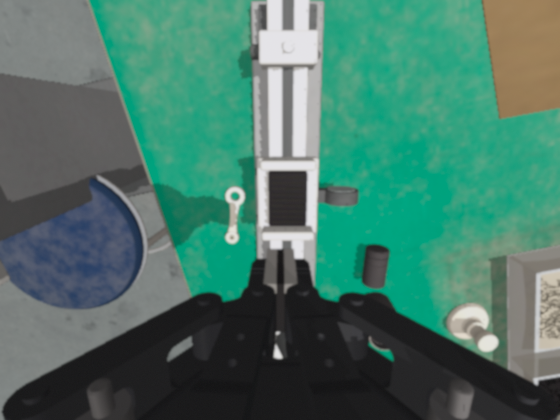

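The wrist view shows the rail vertical, with the pad at (289,198) and the carriage lips at rows 165 and 235. The carriage middle is about s=0.020, t=0.0065. I refine the rail line, then descend onto the pad under force control.

```bash
cat >> h.py <<'E'
def st(tag=''):
    s=readout.get_state();e=np.array(s['eef_pos'])
    print(tag,'s,t',((e[:2]-p0)@d).round(4),((e[:2]-p0)@nx).round(4),'z',e[2].round(4),'F along',(s['force'][:2]@d).round(2),'across',(s['force'][:2]@nx).round(2),'z',s['force'][2].round(2),'clk',round(s['clock'],2));return s
E
python3 - <<'E'
from h import *
c=dict(np.load('pics/w1w.npz'));W=world(c).reshape(-1,3);t=(W[:,:2]-p0)@nx;ss=(W[:,:2]-p0)@d;z=W[:,2]
for a in np.arange(-.02,.18,.02):
    k=(z>.004)&(z<.09)&(abs(t)<.05)&(ss>a)&(ss<a+.02);print(round(a,2),np.percentile(t[k],[2,98]).round(4),end=' ')
k=(z>.0605)&(z<.07)&(abs(t)<.03)&(ss>-.03)&(ss<.07);h=np.histogram(ss[k],np.arange(-.03,.071,.004));print('\n',h[0],k.sum())
c=load('top1');W=world(c)[205:270,225:392].reshape(-1,3);t=(W[:,:2]-p0)@nx;ss=(W[:,:2]-p0)@d;z=W[:,2]+.0024
for lo,hi,s0,s1 in((.044,.09,-.17,-.1),(.059,.075,-.04,.07),(.044,.06,.1,.17),(.025,.036,-.2,.2)):
    k=(z>lo)&(z<hi)&(ss>s0)&(ss<s1)&(abs(t)<.04);print(lo,s0,np.percentile(ss[k],[3,50,97]).round(4),np.percentile(t[k],[3,50,97]).round(4))
st()
E
```

```text
-0.02 [-0.0487  0.0325] 0.0 [-0.0463  0.0459] 0.02 [-0.0216  0.048 ] 0.04 [-0.0234  0.0356] 0.06 [-0.0232  0.0374] 0.08 [-0.0235  0.0377] 0.1 [-0.023   0.0378] 0.12 [-0.0231  0.0372] 0.14 [-0.0226  0.0379] 0.16 [-0.023   0.0378] 
 [  0   0   0   6 221 242   0   0   0   0   0   0   0   0   0   0   0   0
   0 165 279 107   0   0   0] 1020
0.044 -0.17 [-0.1432 -0.1304 -0.1205] [-0.0156  0.0046  0.0278]
0.059 -0.04 [-0.0151  0.0176  0.0535] [-0.0138  0.0067  0.0269]
0.044 0.1 [0.129  0.1402 0.1516] [-0.0148  0.0064  0.0284]
0.025 -0.2 [-0.1754 -0.0372  0.1753] [-0.0103  0.0061  0.0228]
 s,t 0.0152 0.0002 z 0.17 F along -0.19 across -1.0 z -0.65 clk 2.71
```

Run:
```python
from h import *
q=p0+.012*d+.007*nx; o=[-90,0,-102.2]
env.move_l([*q,.075],o,rate=.12); st('above')
print(env.move_l([*q,.045],rate=.02,max_force=4)); s=st('contact')
z=s['eef_pos'][2]
env.move_l([*q,z-.0045],rate=.02); env.wait(.2); st('pressed')
```

```text
above s,t 0.0121 0.0077 z 0.0757 F along 0.26 across 0.13 z 0.42 clk 3.65
True
contact s,t 0.0119 0.0063 z 0.0542 F along 1.0 across 0.04 z -0.98 clk 4.63
pressed s,t 0.0119 0.0064 z 0.0504 F along -0.26 across -3.42 z 8.24 clk 5.22
```

Contact came at 54.2 mm, as expected; the pad is about 4 mm down at 8.2 N. I go a touch deeper and push in steps with a force stop.

Run:
```python
from h import *
s=st();z=s['eef_pos'][2]; zc=.0485
q=lambda a:[*(p0+a*d+.007*nx),zc]
env.move_l(q(.012),rate=.02); env.wait(.1); st('deeper')
for a in (-.005,-.03):
    print(env.move_l(q(a),rate=.04,max_force=6)); st(a)
c=shot('wrist','w2')
```

```text
s,t 0.0119 0.0064 z 0.0504 F along -0.26 across -3.42 z 8.24 clk 5.22
deeper s,t 0.0119 0.0064 z 0.0493 F along -0.25 across -3.85 z 8.18 clk 5.57
False
-0.005 s,t -0.0055 0.0064 z 0.0493 F along -0.84 across -3.29 z 9.12 clk 6.14
False
-0.03 s,t -0.0303 0.0063 z 0.0493 F along -0.5 across -3.38 z 8.41 clk 6.92
```

View pics/w2.png

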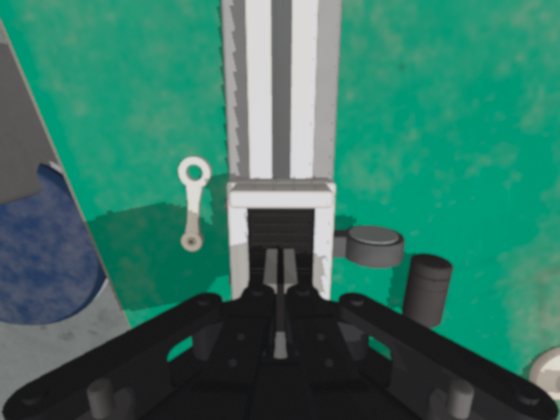

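The pad is pressed and the carriage travels with the fingers: the far lip at (282,195) stays just behind them, and the link and lamp tube are clear. I push on to the stop.

Run:
```python
from h import *
q=lambda a:[*(p0+a*d+.007*nx),.0485]
print(env.move_l(q(-.08),rate=.05,max_force=6)); st('near')
print(env.move_l(q(-.115),rate=.02,max_force=5)); st('stop')
env.wait(.2); st('stop')
c=shot('top','t2')
a=cv2.imread('pics/t2.png')[190:280,210:400];cv2.imwrite('pics/t2b.png',cv2.resize(a,None,fx=4,fy=4,interpolation=cv2.INTER_CUBIC))
```

```text
False
near s,t -0.0802 0.0062 z 0.0493 F along 0.1 across -3.04 z 8.36 clk 8.12
True
stop s,t -0.0938 0.0066 z 0.0498 F along 0.38 across -1.31 z 8.35 clk 9.05
stop s,t -0.0937 0.0065 z 0.0501 F along -0.07 across -1.93 z 8.42 clk 9.25
```

View pics/t2b.png

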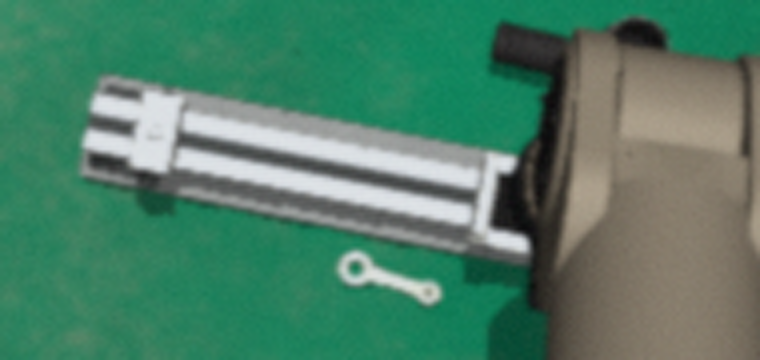

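The force stop tripped at s=−0.094, about where the stop was expected. I confirm by pushing a bit more with the pad still pressed.

Run:
```python
from h import *
q=lambda a:[*(p0+a*d+.007*nx),.0485]
env.move_l(q(-.0938),rate=.02);env.wait(.1);st('repress')
for k in range(2):
    print(env.move_l(q(-.107),rate=.015,max_force=9)); st('push')
c=shot('wrist','w3')
```

```text
repress s,t -0.0938 0.0066 z 0.0495 F along -0.31 across -4.32 z 8.88 clk 9.65
False
push s,t -0.1013 0.0084 z 0.0499 F along 7.22 across -1.48 z 7.89 clk 10.68
False
push s,t -0.1013 0.0084 z 0.0499 F along 8.4 across -1.11 z 8.45 clk 10.93
```

View pics/w3.png

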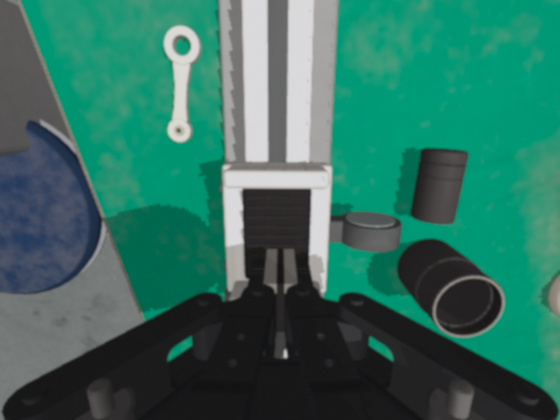

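Steady 7–8 N resistance with the fingers against the lip: the carriage sits at about −0.085, matching the stop at −0.132 + 0.047. I ease the push a little, lift straight up and check.

Run:
```python
from h import *
q=lambda a,z:[*(p0+a*d+.007*nx),z]
env.move_l(q(-.104,.0485),rate=.02);st('eased')
env.move_l(q(-.104,.062),rate=.03);st('pad up')
env.move_l(q(-.104,.13),rate=.1)
env.movep([.42,.12,.28],[-90,0,-102.2]);s=st('away');print(s['eef_pos'])
shot('top','t3')
a=cv2.imread('pics/t3.png')[190:280,210:400];cv2.imwrite('pics/t3b.png',cv2.resize(a,None,fx=4,fy=4,interpolation=cv2.INTER_CUBIC))
c=load('t3');W=world(c)[205:270,225:392].reshape(-1,3);t=(W[:,:2]-p0)@nx;ss=(W[:,:2]-p0)@d;z=W[:,2]+.0024
k=(z>.059)&(z<.075)&(ss>-.12)&(ss<.0)&(abs(t)<.04);print(np.percentile(ss[k],[3,50,97]))
k=(z>.051)&(z<.059)&(ss>-.105)&(ss<-.065)&(abs(t-.007)<.01);print('pad z',np.median(z[k]),k.sum())
```

```text
eased s,t -0.1013 0.0084 z 0.0499 F along 3.91 across -0.16 z 8.31 clk 11.28
pad up s,t -0.1028 0.0067 z 0.0621 F along 5.78 across -0.96 z 2.98 clk 11.88
away s,t 0.2239 -0.1306 z 0.2793 F along 0.0 across -0.3 z 0.13 clk 14.16
[0.42047224 0.1181972  0.27932599]
[-0.11910163 -0.08085418 -0.05058726]
pad z 0.055433156573233264 136
```

View pics/t3b.png

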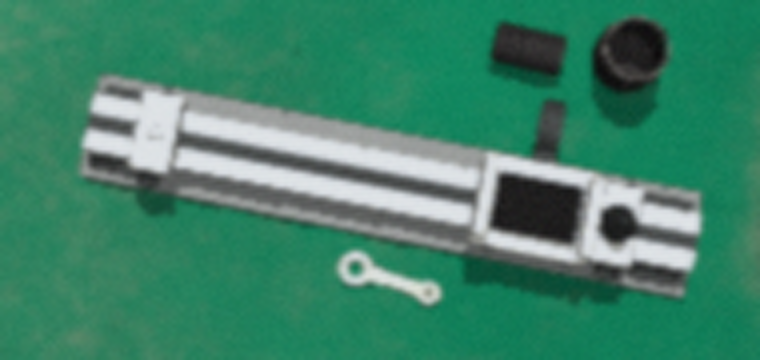

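The carriage (pad at 537,208) sits flush against the cone block (617,222). The bystanders are unmoved and the pad is up, so I hand in.

```bash
python3 -c "
from h import *
env.sign_off()"
```

```text
the job is handed in; nothing more can be done
```

The carriage is set against the stop with the cone, the pad is up again, and I handed the job in at about 14 s on the clock. With the fingers shut I pressed the pad about 4 to 5 mm (8 to 9 N). I kept it pressed while I pushed the carriage about 104 mm along the rail, then lifted straight up and moved the arm clear.

**Last checks:**
- **Carriage position:** it sits at about −0.085 m along my rail line, where contact with the stop was expected. It resisted a steady 7 to 8 N push with the pad pressed. The last top view shows no gap to the cone block, but that picture is only good to about 2 mm.
- **Pad:** its top measured about 55 mm above the bench, which is up.
- **Loose things:** the link, lamp tube and torch head lie as before in the pictures. The battery, glue and flange were outside the last crop I viewed; the arm did not work near them.

**One thing that disagreed:** the first force stop tripped at −0.094 m with almost no push left along the rail. The fingers then slipped about 7 mm over the pad before they met the carriage's lip, and the second push confirmed the stop.

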